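# Set the portion gauge and hold the cheese in the corner for slicing

### The job

The cook wants to slice the block of hard cheese with one hand. First pull the sprung portion gauge on the slicing board out by its knob until its pointer stands level with the clip on the side fence, and let go of the knob; then lay the cheese flat on the board, its long side along the side stop and one end to the far stop, and press it firmly but not hard into that corner so that it bears on both rubber stops. Finish while still holding it pressed there, with the gauge still at the clip, the clip not shifted and the other things on the counter left alone.

Things in the scene. Friction and masses are not known exactly. Their poses are not given: they have to be found in the camera images.
- board: Fixed wooden slicing board, 250 x 290 x 18 mm. Origin under its centre, z up (top face at 18 mm), x to its far edge (away from the robot, within 0.35 rad), y to its left. Two fences, 12 mm thick, 20 mm above its top: the far fence near +x, the side fence near +y. A rubber stop before each forms the corner; inner faces at x = 100 and y = 70 mm. Gauge rail beyond the side fence.
- far_stop: Far stop: rubber plate 94 mm long (along the board's y), 18 mm high, 1 mm clear of the board's top, before the far fence. Origin at the bottom middle of its working face, which looks along -x: board x = 100, y = 18, z = 19 mm when not pressed; axes as the board's. It gives along +x at 1.2 N per mm, up to 8 mm.
- side_stop: Side stop: rubber plate 110 mm long (along the board's x), 18 mm high, 1 mm clear of the board's top, before the side fence. Origin at the bottom middle of its working face, which looks along -y: board x = 40, y = 70, z = 19 mm when not pressed; axes as the board's. It gives along +y at 1.2 N per mm, up to 8 mm.
- gauge: Sprung portion gauge on its rail: carriage 26 x 30 x 10 mm with an upright black knob 18 mm in diameter. Origin under the carriage on the knob's axis, 22 mm above the counter; knob from 10 to 54 mm above the origin. Axes as the board's. It slides along the board's -x (to the robot) from x = 100 to -5 mm, starting near 100. Pulling takes 8 to 11 N; a brake holds it where left against its spring.
- pointer (a point): Tip of the gauge's thin steel pointer, which reaches over the side fence; at the same board x as the knob's axis, 32 mm to its -y side, 43.5 mm above the counter. Axes as the board's.
- mark (a point): Middle of the top of the small dark steel clip (6 mm wide along the board's x, 4 mm high) across the top of the side fence, which marks the portion wanted; 42 mm above the counter, axes as the board's. It slides stiffly (15 N). The pointer can pass it freely; it starts 30 to 75 mm to -x of the pointer.
- cheese: Rectangular block of hard cheese with a darker rind on top, 100 (x) x 50 (y) x 65 (z) mm, 0.25 to 0.45 kg, rigid. Origin at the middle of its underside, x along its length, z up. It starts flat on the counter to the right of the board.
- fork_a: Steel fork, about 200 x 24 x 10 mm, lying on the board along its near edge. Origin under its middle, tines to its +x. Leave alone.
- fork_b: The same fork, lying on the counter left of the board. Leave alone.
- pie_dish: Round glass pie dish, 230 mm in diameter, 42 mm high, on the counter at the right; origin under its centre. Leave alone.
- reamer: Yellow plastic citrus reamer, disc of 120 mm diameter with a ribbed cone, 54 mm high, with a short handle along its +x; beyond the cheese or the board; origin under its centre. Leave alone.
- sugar_bowl: Black ceramic sugar bowl, 96 mm in diameter, 65 mm high, beyond the cheese or the board; origin under its centre. Leave alone.
- sugar_lid: Black lid lying on the sugar bowl, 86 mm in diameter, 28 mm high with its button; origin under its centre. Leave alone.
- pepper_mill: Dark wooden pepper mill, 56 mm in diameter, 150 mm high, standing beyond the cheese or the board; origin under its centre. Leave alone.
Not all that is in view belongs to the job. Of the things like the cheese, leave any that is green or pink; of the rest the smaller one is meant.

How it is judged:
By the outcome, as a careful person would: the job done as asked, in the order asked, and still so for the second after the job is handed in, while the arm keeps its last pose, push and grip.
It also fails if it takes over 64 s, if anything falls off the work surface, if the arm or the gripper's body presses on something with over 40 N, if the wrist force passes 120 N, or if a joint passes its speed limit or range.

### The arm

A 6-joint arm with a two-finger parallel gripper is mounted at the origin on the work surface. World frame = base frame: x ahead of the robot, y to its left, z up, the work surface at z = 0. Lengths are in m, angles in rad, forces in N, time in s.
With the tool pointing down it reaches from about 0.275 to 0.85 m from the base axis. Payload 19 kg.
Tool frame: the origin (TCP) lies between the finger pads; the fingertips stand 17 mm ahead of it and the grasp point (between the pads) lies 2 mm behind it (nose_length is the z of the fingertips in the tool frame, in m); z points along the fingers, y is the direction in which the jaws open and shut (so a half turn about z gives the same grasp; the last joint's range is limited). The gripper opens to 85 mm and grips with 20 to 120 N. Pads are 22 mm wide; open, the fingers measure 114 mm over their backs; the gripper's body (76 mm by 85 mm) begins 54 mm behind the grasp point. The pads swing forward as they close: fully open they stand 13 mm farther back than shut.
Start: joints at [-1.308, 0.15, 1.437, -0, 1.554, -0.134], TCP at [0.222, -0.53, 0.248] pointing down, gripper open.
Joint ranges: [-2.8, 2.8], [-0.68, 2.1], [0.12, 2.68], [-1.39, 4.53], [0.16, 2.79], [-2.81, 2.81]. Speed limits (rad/s): [1.89, 1.89, 2.22, 3.01, 3.01, 3.01].

### API

Orientations are given as [roll, pitch, yaw] about the fixed x, y, z axes, in that order (R = Rz(yaw) Ry(pitch) Rx(roll)).
In Python, from plant import * gives the robot as it stands.
- The arm moves only by the tool arm_command, never from a script. Its argument "rows" is a list of rows, each an object of numbers: "x", "y", "z": the shift along the tool's x, y, z in cm; "rx", "ry", "rz": the turn, a rotation vector about the tool's x, y, z in rad; "jaw": the finger opening in cm, from 0 to 8.54. In form: [{"x": .., "y": .., "z": .., "rx": .., "ry": .., "rz": .., "jaw": ..}, ...]. A call has exactly 10 rows; each row shifts and turns the commanded pose from where the row before left it, along the tool's axes as they then stand; what a row does not reach is not made up. A row lasts 1/10 s, in which the tool goes at most 50 mm and 8.59 degrees, less where a joint would pass 70% of its speed; a pose out of reach is approached as far as the arm can. A call is refused whole if a number of a shift passes 5 or a number of a turn 0.15, either way. A call with a gripper value outside its range is refused whole. The fingers move at their own pace and stop on an object; the grip force is fixed at half the most. Time passes only in rows, so rows that do not move let the fingers close, or fill a call up. It gives the time, the measured TCP pose, the force and the opening at its end, in the units of the state.
- read_state(): the state, without advancing time (a new reading comes with each control period).
- read_camera(name): name is "side" or "top"; returns a dict with "frame" (400x640x3 uint8, red, green, blue), "intrinsics" (3x3 intrinsics, pixels), "k1" (the pictures are not rectified: a ray, as slopes to the right and down, at radius r is drawn at 1 + k1 r^2 times it, then the intrinsics apply), "R" (3x3) and "t" (3): a world point X has camera coordinates R X + t. Camera axes: x right, y down, z forward; pixel columns grow to the right and rows downward; lengths in m; the calibration is good to about 2 mm. A picture is of the moment at which its call begins. There is no depth.
- job_done(): hands the job in, once; it reports no verdict.
Trained networks look in the newest picture that a camera, given by its name, has taken for a name from the list of things; names that differ only in an ending like _2 or _b are one class to them, and where a whole thing is asked for, a point or a joint stands for the part that bears it (a point fixed in the world has none). Each returns a list of dicts, best first, with "conf" (0 to 1); they miss things now and then, are a little off and sometimes report something else, mostly with a low value. They report only what shows in the picture. A call takes as long as a camera call. They do not tell look-alikes from the thing itself.
- find_in(thing, camera): "at" ([x, y, z] in m, in world coordinates, good to about 4 mm: the middle of the surface that is visible of it).
- masks_of(thing, camera): "region" (400x640 bool, what is visible of it).
The state is a dict: "time_s": time; "joint_pos": joint angles; "joint_vel": joint speeds; "joint_efforts": joint torques, N m; "tcp_pos": TCP position; "tcp_rot": TCP orientation; "contact_force": force on the tool from outside, world axes, zero at the start; "wrist_torque": the same for the moment, N m; "grip_width": opening from 0.0 (shut) to 1.0 (fully open).
Only numpy, scipy, OpenCV 4.12 (cv2) and the standard library are available. Lean on these libraries where they do the work, as an engineer would, in place of code of your own. Each camera call takes 0.05 s, during which the arm holds its last target. There are 200 camera calls.

## Working session

There is one attempt and no reset: what is moved stays moved. The work goes in short steps, Python scripts to look and compute and a tool call to move; the robot and the scene stay as the last step left them, time stands still between calls to the robot, and variables do not carry over. Pictures are saved under pics/ and viewed, about 8 in all and at most 12, crops included, and the job is handed in when it is done.

Besides the shell and the picture viewer there is one more tool, called in YAML: its name, and indented under it one key for each argument. arm_command: Moves the arm, as the interface text tells. Its arguments: {"type":"object","properties":{"rows":{"type":"array","items":{"type":"object","properties":{"x":{"type":"number"},"y":{"type":"number"},"z":{"type":"number"},"rx":{"type":"number"},"ry":{"type":"number"},"rz":{"type":"number"},"jaw":{"type":"number"}}}}},"required":["rows"]}

```bash
ls; mkdir -p pics; cat > h.py <<'E'
from plant import *
import numpy as np, cv2
def snap(n,fn=None):
    c=read_camera(n)
    if fn: cv2.imwrite('pics/'+fn,cv2.cvtColor(c['frame'],cv2.COLOR_RGB2BGR))
    return c
def proj(c,X):
    X=np.atleast_2d(X)@np.array(c['R']).T+np.array(c['t'])
    s=X[:,:2]/X[:,2:]; r2=(s**2).sum(1,keepdims=True)
    s=s*(1+c['k1']*r2); K=np.array(c['intrinsics'])
    return s@K[:2,:2].T+K[:2,2]
def ray(c,uv):
    K=np.array(c['intrinsics']); d=(np.asarray(uv,float)-K[:2,2])/[K[0,0],K[1,1]]
    s=d.copy()
    for _ in range(20): s=d/(1+c['k1']*(s**2).sum())
    R=np.array(c['R']); return -R.T@np.array(c['t']), R.T@np.r_[s,1]
def atz(c,uv,z):
    o,d=ray(c,uv); return o+d*(z-o[2])/d[2]
E
python3 - <<'E'
from h import *
np.set_printoptions(precision=4,suppress=True)
s=read_state();print(s)
for n in('top','side'):
    c=snap(n,n+'1.png');print(n,-np.array(c['R']).T@c['t'],c['k1'],c['intrinsics'])
    for t in('board','far_stop','side_stop','gauge','pointer','mark','cheese','fork_a','pie_dish','reamer','sugar_bowl','pepper_mill'):
        print(t,[(np.round(d['at'],4),round(d['conf'],2),np.round(proj(c,d['at'])[0])) for d in find_in(t,n)])
E
```

```text
pics
{'time_s': 0.0, 'joint_pos': array([-1.308 ,  0.151 ,  1.438 ,  0.    ,  1.5538, -0.134 ]), 'joint_vel': array([ 0.0007,  0.0009,  0.0004, -0.    , -0.0008, -0.0003]), 'joint_efforts': array([  0.0002, -71.3051, -57.0871,  -0.0001,   0.0089,  -0.    ]), 'tcp_pos': array([ 0.2221, -0.5301,  0.2477]), 'tcp_rot': array([-3.1404, -0.0002,  0.3968]), 'contact_force': array([ 1.1281, -0.598 ,  0.742 ]), 'wrist_torque': array([ 0.0131, -0.0392, -0.0208]), 'grip_width': 1.0001538757753363}
top [ 0.3861 -0.0513  1.6547] 0.027814911248739107 [[489.0934   0.     316.1471]
 [  0.     489.0934 198.8852]
 [  0.       0.       1.    ]]
board [(array([0.4907, 0.1057, 0.0179]), 0.66, array([269., 205.])), (array([0.5299, 0.4694, 0.0069]), 0.58, array([162., 192.]))]
far_stop [(array([0.7396, 0.219 , 0.0582]), 0.17, array([235., 129.]))]
side_stop [(array([0.5199, 0.1769, 0.0368]), 0.67, array([247., 196.]))]
gauge [(array([0.5556, 0.2318, 0.0463]), 0.55, array([231., 184.]))]
pointer [(array([0.5578, 0.2286, 0.0453]), 0.59, array([232., 184.]))]
mark []
cheese [(array([ 0.4012, -0.1524,  0.0646]
[... 1411 characters left out ...]
, 165.])), (array([ 0.3925, -0.1318,  0.0478]), 0.89, array([361., 194.])), (array([ 0.5582, -0.2115,  0.0516]), 0.8, array([319., 175.])), (array([ 0.3232, -0.3885,  0.0617]), 0.71, array([391., 159.]))]
fork_a [(array([0.5266, 0.4682, 0.0112]), 0.95, array([257., 332.])), (array([0.3858, 0.1173, 0.0277]), 0.59, array([348., 244.]))]
pie_dish [(array([ 0.5491, -0.5935,  0.018 ]), 0.77, array([344., 141.]))]
reamer [(array([ 0.7056, -0.2757,  0.0112]), 0.9, array([286., 171.])), (array([ 0.5447, -0.5918,  0.0209]), 0.73, array([345., 141.]))]
sugar_bowl [(array([0.7475, 0.2736, 0.0473]), 0.82, array([207., 250.]))]
pepper_mill [(array([ 0.7548, -0.0774,  0.0779]), 0.81, array([253., 179.]))]
```

```bash
python3 - <<'E'
import cv2
a=cv2.imread('pics/top1.png');b=cv2.imread('pics/side1.png')
cv2.imwrite('pics/t1c.png',cv2.resize(a[100:300,190:450],None,fx=3,fy=3,interpolation=cv2.INTER_CUBIC))
cv2.imwrite('pics/s1c.png',cv2.resize(b[140:340,200:420],None,fx=3,fy=3,interpolation=cv2.INTER_CUBIC))
E
```

```text
(no output)
```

View pics/t1c.png

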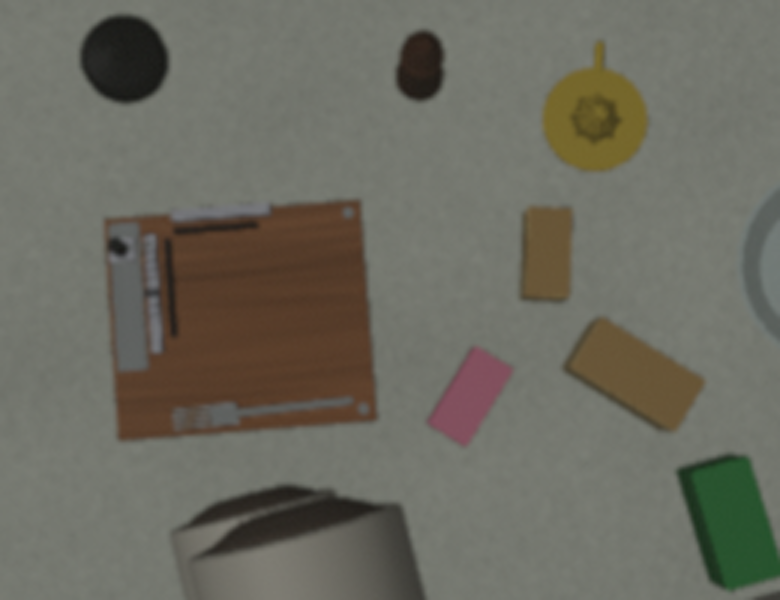

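View pics/s1c.png

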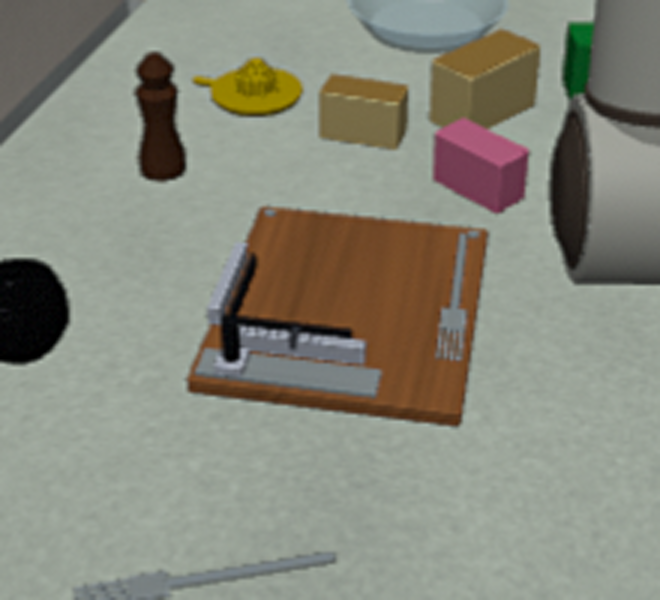

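The cheese candidates in the top view are tan (372,186), tan (400,224), pink (347,232) and green (432,276). The last two are excluded by colour. Of the tan pair, (372,186) is clearly the smaller, so it is the cheese, and the enlarged crop confirms this. The clip shows at top (241,198) and side (298,251), and the knob at top (230,182) and side (277,253). Next I'll fit the poses.

```bash
cat >> h.py <<'E'
from scipy.optimize import least_squares
from scipy.ndimage import map_coordinates, gaussian_filter
def place(p,L):
    c,s=np.cos(p[2]),np.sin(p[2]); L=np.atleast_2d(L)
    return np.c_[p[0]+c*L[:,0]-s*L[:,1],p[1]+s*L[:,0]+c*L[:,1],L[:,2]]
def fit(cams,segs,p,it=6,w0=5.,ch=None):
    """segs: {cam:[(A,B)]} local 3D edges; fits x,y,yaw by strongest colour gradient"""
    p=np.array(p,float)
    for k in range(it):
        w=max(w0*0.7**k,2.); obs=[]
        for n,ss in segs.items():
            c=cams[n]; im=gaussian_filter(c['frame'].astype(float),(.7,.7,0))
            for A,B in ss:
                T=np.linspace(.08,.92,25)[:,None]; L=np.array(A)*(1-T)+np.array(B)*T
                u=proj(c,place(p,L)); t=u[-1]-u[0]; t/=np.linalg.norm(t); nn=np.array([-t[1],t[0]])
                o=np.arange(-w,w+.01,.2); P=u[:,None]+o[None,:,None]*nn
                v=np.stack([map_coordinates(im[...,j],[P[...,1],P[...,0]],order=1) for j in range(3)],-1)
                prof=np.median(v.reshape(5,5,len(o),3),1)
                g=np.linalg.norm(np.gradient(prof,axis=1),axis=2)
                for i in range(5):
                    gi=g[i]; m=np.argmax(gi); s_=slice(max(m-5,0),m+6); ww=gi[s_]**2
                    obs.append((n,L[i*5+2],u[i*5+2]+nn*(o[s_]*ww).sum()/ww.sum(),nn))
        def res(q): return [ (proj(cams[n],place(q,l))[0]-z)@nn for n,l,z,nn in obs]
        r=least_squares(res,p,loss='soft_l1',f_scale=.3); p=r.x
    return p,np.sqrt(np.median(np.array(res(p))**2))
def rect(x0,x1,y0,y1,z):
    q=[(x0,y0,z),(x1,y0,z),(x1,y1,z),(x0,y1,z)]; return list(zip(q,q[1:]+q[:1]))
E
cat > m.py <<'E'
from h import *
np.set_printoptions(precision=4,suppress=True)
cams={n:snap(n) for n in('top','side')}
b=rect(-.125,.125,-.145,.145,.018)
init=[.4907,.1,.06]
for k in (['top'],['side'],['top','side']):
    print('board',k,fit(cams,{n:(b if n=='top' else b[:1]+b[1:2]+b[3:]) for n in k},init))
c=rect(-.05,.05,-.025,.025,.065); lo=rect(-.05,.05,-.025,.025,0)
for k in (['top'],['side'],['top','side']):
    print('cheese',k,fit(cams,{n:(c if n=='top' else c[:2]+c[3:]+lo[2:3]) for n in k},[.5538,-.2315,0.]))
# stereo: same point in both views
def tri(a,b_):
    o1,d1=ray(cams['top'],a);o2,d2=ray(cams['side'],b_)
    A=np.c_[d1,-d2];s=np.linalg.lstsq(A,o2-o1,rcond=None)[0]
    return o1+d1*s[0],np.linalg.norm(A@s-(o2-o1))
print('clip',tri((240.7,197.7),(298.3,251)))
E
python3 m.py
```

```text
board ['top'] (array([0.4868, 0.1053, 0.0933]), np.float64(0.1432872107991315))
board ['side'] (array([0.483 , 0.1099, 0.0862]), np.float64(0.14927182372592848))
board ['top', 'side'] (array([0.4845, 0.1055, 0.092 ]), np.float64(0.5492824893868279))
cheese ['top'] (array([ 0.5584, -0.2311, -0.0273]), np.float64(0.6489869289430585))
cheese ['side'] (array([ 0.556 , -0.2318, -0.0078]), np.float64(0.20032724048524173))
cheese ['top', 'side'] (array([ 0.5568, -0.2318, -0.0296]), np.float64(0.3654598085120268))
clip (array([0.5124, 0.1991, 0.0378]), np.float64(0.0017841377818801699))
```

```bash
cat > k.py <<'E'
from h import *
np.set_printoptions(precision=4,suppress=True)
cams={n:snap(n) for n in('top','side')}
B={'top':[.4868,.1053,.0933],'side':[.483,.1099,.0862]}
for n,c in cams.items():
    p=B[n]; g=cv2.cvtColor(c['frame'],cv2.COLOR_RGB2GRAY).astype(float)
    # clip: profile along fence crest
    X=np.arange(-.02,.11,.001)
    for y in (.085,.089,.093):
        u=proj(c,place(p,np.c_[X,0*X+y,0*X+.041])); v=map_coordinates(g,[u[:,1],u[:,0]],order=1)
        m=np.argmin(v[20:90])+20; s=slice(m-7,m+8); w=np.clip(np.median(v[20:90])-v[s],0,None)
        print(n,'clip y',y,'x',(X[s]*w).sum()/w.sum(),'depth',v[m],np.median(v))
    # knob: project back dark blob
    hull=proj(c,place(p,[[x,.121+dy,z] for x in(.07,.13) for dy in(-.025,.025) for z in(.03,.08)])); 
    x0,y0=hull.min(0).astype(int)-3;x1,y1=hull.max(0).astype(int)+4
    m=(g[y0:y1,x0:x1]<55).astype(np.uint8); k,l,st,ce=cv2.connectedComponentsWithStats(m)
    for i in range(1,k):
        if st[i,4]>8:
            print(n,'blob',st[i,4],ce[i]+[x0,y0],st[i,:4]+[x0,y0,0,0],'board@54mm',(lambda P:( (P[0]-p[0])*np.cos(p[2])+(P[1]-p[1])*np.sin(p[2]), -(P[0]-p[0])*np.sin(p[2])+(P[1]-p[1])*np.cos(p[2])))(atz(c,ce[i]+[x0,y0],.054)))
    print(n,'model knob axis base/top',proj(c,place(p,[[.1,.121,.032],[.1,.121,.076]])))
E
python3 k.py
```

```text
top clip y 0.085 x 0.03513167971027418 depth 57.220196890244935 82.79911109871242
top clip y 0.089 x 0.03571115522452009 depth 61.264347725720775 102.27645152762717
top clip y 0.093 x 0.03611696691270517 depth 63.23837808325475 102.22064349842006
top blob 21 [228.5238 181.9048] [226 180   6   5] board@54mm (np.float64(0.08805499941922719), np.float64(0.1247176900081921))
top model knob axis base/top [[230.5645 179.0005]
 [228.2044 177.4054]]
side clip y 0.085 x 0.05939670169380971 depth 26.16883624551739 39.60905705860768
side clip y 0.089 x 0.03649610252050288 depth 47.352323589040694 112.32798558275317
side clip y 0.093 x 0.035923352399163624 depth 46.537618566317235 143.22512228048254
side blob 160 [278.525  247.2812] [274 233  15  28] board@54mm (np.float64(0.087054279760826), np.float64(0.10004651162008034))
side model knob axis base/top [[272.2962 257.8412]
 [271.467  245.127 ]]
```

arm_command:
  rows:
    - {"x": 3.05,"y": -2.88}
    - {"x": 3.05,"y": -2.88}
    - {"x": 3.05,"y": -2.88}
    - {"x": 3.05,"y": -2.88}
    - {"x": 3.05,"y": -2.88}
    - {"x": 3.05,"y": -2.88}
    - {"x": 3.05,"y": -2.88}
    - {"x": 3.05,"y": -2.88}
    - {"x": 3.05,"y": -2.88}
    - {"x": 3.05,"y": -2.88}

```text
$.rows[0]: bad value
```

arm_command:
  rows:
    - {"x": 3.05,"y": -2.88}
    - {"x": 3.05,"y": -2.88}
    - {"x": 3.05,"y": -2.88}
    - {"x": 3.05,"y": -2.88}
    - {"x": 3.05,"y": -2.88}
    - {"x": 3.05,"y": -2.88}
    - {"x": 3.05,"y": -2.88}
    - {"x": 3.05,"y": -2.88}
    - {"x": 3.05,"y": -2.88}
    - {"x": 3.05,"y": -2.88}

```text
$.rows[0]: bad value
```

arm_command:
  rows:
    - {"rz": -0.1265,"z": 0.8}
    - {"rz": -0.1265,"z": 0.8}
    - {"rz": -0.1265,"z": 0.8}
    - {"rz": -0.1265,"z": 0.8}
    - {"rz": -0.1265,"z": 0.8}
    - {"rz": -0.1265,"z": 0.8}
    - {"rz": -0.1265,"z": 0.8}
    - {"rz": -0.1265,"z": 0.8}
    - {"rz": -0.1265,"z": 0.8}
    - {"rz": -0.1265,"z": 0.8,"jaw": 6}

```text
$.rows[0]: bad value
```

arm_command:
  rows:
    - {"x": 3.05,"y": -2.88,"z": 0,"rx": 0,"ry": 0,"rz": 0,"jaw": 8.5}
    - {"x": 3.05,"y": -2.88,"z": 0,"rx": 0,"ry": 0,"rz": 0,"jaw": 8.5}
    - {"x": 3.05,"y": -2.88,"z": 0,"rx": 0,"ry": 0,"rz": 0,"jaw": 8.5}
    - {"x": 3.05,"y": -2.88,"z": 0,"rx": 0,"ry": 0,"rz": 0,"jaw": 8.5}
    - {"x": 3.05,"y": -2.88,"z": 0,"rx": 0,"ry": 0,"rz": 0,"jaw": 8.5}
    - {"x": 3.05,"y": -2.88,"z": 0,"rx": 0,"ry": 0,"rz": 0,"jaw": 8.5}
    - {"x": 3.05,"y": -2.88,"z": 0,"rx": 0,"ry": 0,"rz": 0,"jaw": 8.5}
    - {"x": 3.05,"y": -2.88,"z": 0,"rx": 0,"ry": 0,"rz": 0,"jaw": 8.5}
    - {"x": 3.05,"y": -2.88,"z": 0,"rx": 0,"ry": 0,"rz": 0,"jaw": 8.5}
    - {"x": 3.05,"y": -2.88,"z": 0,"rx": 0,"ry": 0,"rz": 0,"jaw": 8.5}

```text
time_s: 2.5
tcp_pos: [0.3925, -0.1452, 0.2485]
tcp_rot: [3.141, -0.0, 0.397]
contact_force: [0.8, -0.5, -0.5]
grip_width: 0.999
```

arm_command:
  rows:
    - {"x": 3.05,"y": -2.88,"z": 0,"rx": 0,"ry": 0,"rz": 0,"jaw": 8.5}
    - {"x": 3.05,"y": -2.88,"z": 0,"rx": 0,"ry": 0,"rz": 0,"jaw": 8.5}
    - {"x": 3.05,"y": -2.88,"z": 0,"rx": 0,"ry": 0,"rz": 0,"jaw": 8.5}
    - {"x": 3.05,"y": -2.88,"z": 0,"rx": 0,"ry": 0,"rz": 0,"jaw": 8.5}
    - {"x": 3.05,"y": -2.88,"z": 0,"rx": 0,"ry": 0,"rz": 0,"jaw": 8.5}
    - {"x": 3.05,"y": -2.88,"z": 0,"rx": 0,"ry": 0,"rz": 0,"jaw": 8.5}
    - {"x": 3.05,"y": -2.88,"z": 0,"rx": 0,"ry": 0,"rz": 0,"jaw": 8.5}
    - {"x": 3.05,"y": -2.88,"z": 0,"rx": 0,"ry": 0,"rz": 0,"jaw": 8.5}
    - {"x": 3.05,"y": -2.88,"z": 0,"rx": 0,"ry": 0,"rz": 0,"jaw": 8.5}
    - {"x": 3.05,"y": -2.88,"z": 0,"rx": 0,"ry": 0,"rz": 0,"jaw": 8.5}

```text
time_s: 3.5
tcp_pos: [0.5626, 0.2385, 0.2483]
tcp_rot: [-3.142, -0.0, 0.397]
contact_force: [-0.1, -0.1, 0.3]
grip_width: 0.995
```

arm_command:
  rows:
    - {"x": 0,"y": 0,"z": 0.8,"rx": 0,"ry": 0,"rz": -0.1265,"jaw": 8.5}
    - {"x": 0,"y": 0,"z": 0.8,"rx": 0,"ry": 0,"rz": -0.1265,"jaw": 8.5}
    - {"x": 0,"y": 0,"z": 0.8,"rx": 0,"ry": 0,"rz": -0.1265,"jaw": 8}
    - {"x": 0,"y": 0,"z": 0.8,"rx": 0,"ry": 0,"rz": -0.1265,"jaw": 6}
    - {"x": 0,"y": 0,"z": 0.8,"rx": 0,"ry": 0,"rz": -0.1265,"jaw": 6}
    - {"x": 0,"y": 0,"z": 0.8,"rx": 0,"ry": 0,"rz": -0.1265,"jaw": 6}
    - {"x": 0,"y": 0,"z": 0.8,"rx": 0,"ry": 0,"rz": -0.1265,"jaw": 6}
    - {"x": 0,"y": 0,"z": 0.8,"rx": 0,"ry": 0,"rz": -0.1265,"jaw": 6}
    - {"x": 0,"y": 0,"z": 0.8,"rx": 0,"ry": 0,"rz": -0.1265,"jaw": 6}
    - {"x": 0,"y": 0,"z": 0.8,"rx": 0,"ry": 0,"rz": -0.1265,"jaw": 6}

```text
time_s: 4.5
tcp_pos: [0.5622, 0.2367, 0.168]
tcp_rot: [3.142, -0.0, 1.667]
contact_force: [-0.5, 0.4, -0.7]
grip_width: 0.702
```

```bash
python3 - <<'E'
from h import *
np.set_printoptions(precision=4,suppress=True)
print(read_state()['tcp_pos'],read_state()['tcp_rot'])
a=snap('side')['frame'];b=snap('top')['frame']
a=cv2.resize(a[130:300,210:370],(565,600),interpolation=cv2.INTER_CUBIC)
cv2.imwrite('pics/s2c.png',a[...,::-1])
E
```

```text
[0.5622 0.2367 0.168 ] [ 3.1416 -0.0001  1.667 ]
```

View pics/s2c.png

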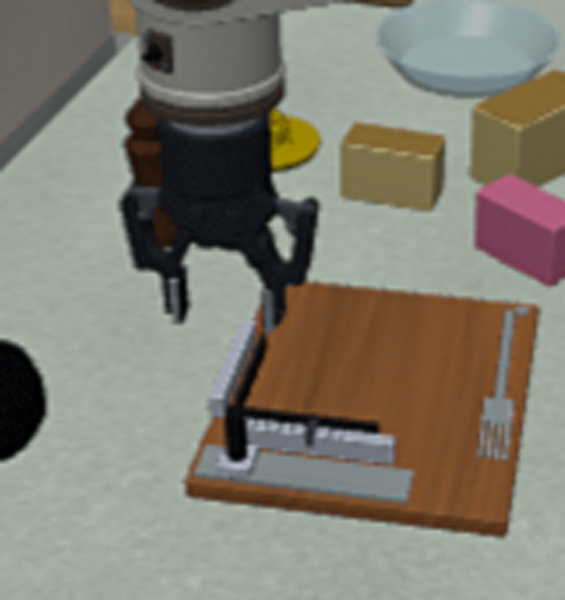

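The side view shows the open jaws straddling the knob's line, with the knob top at crop (235,405) and the clip at (310,430). I'll descend and grip.

arm_command:
  rows:
    - {"x": 0,"y": 0,"z": 1.25,"rx": 0,"ry": 0,"rz": 0,"jaw": 6}
    - {"x": 0,"y": 0,"z": 1.25,"rx": 0,"ry": 0,"rz": 0,"jaw": 6}
    - {"x": 0,"y": 0,"z": 1.25,"rx": 0,"ry": 0,"rz": 0,"jaw": 6}
    - {"x": 0,"y": 0,"z": 1.25,"rx": 0,"ry": 0,"rz": 0,"jaw": 6}
    - {"x": 0,"y": 0,"z": 1.25,"rx": 0,"ry": 0,"rz": 0,"jaw": 6}
    - {"x": 0,"y": 0,"z": 1.25,"rx": 0,"ry": 0,"rz": 0,"jaw": 6}
    - {"x": 0,"y": 0,"z": 1.25,"rx": 0,"ry": 0,"rz": 0,"jaw": 6}
    - {"x": 0,"y": 0,"z": 1.25,"rx": 0,"ry": 0,"rz": 0,"jaw": 6}
    - {"x": 0,"y": 0,"z": 0,"rx": 0,"ry": 0,"rz": 0,"jaw": 6}
    - {"x": 0,"y": 0,"z": 0,"rx": 0,"ry": 0,"rz": 0,"jaw": 6}

```text
time_s: 5.6
tcp_pos: [0.5622, 0.2367, 0.0683]
tcp_rot: [-3.141, -0.0, 1.662]
contact_force: [0.1, -0.5, -0.0]
grip_width: 0.703
```

arm_command:
  rows:
    - {"x": 0,"y": 0,"z": 0,"rx": 0,"ry": 0,"rz": 0,"jaw": 4}
    - {"x": 0,"y": 0,"z": 0,"rx": 0,"ry": 0,"rz": 0,"jaw": 3}
    - {"x": 0,"y": 0,"z": 0,"rx": 0,"ry": 0,"rz": 0,"jaw": 2.5}
    - {"x": 0,"y": 0,"z": 0,"rx": 0,"ry": 0,"rz": 0,"jaw": 2}
    - {"x": 0,"y": 0,"z": 0,"rx": 0,"ry": 0,"rz": 0,"jaw": 1.6}
    - {"x": 0,"y": 0,"z": 0,"rx": 0,"ry": 0,"rz": 0,"jaw": 1.2}
    - {"x": 0,"y": 0,"z": 0,"rx": 0,"ry": 0,"rz": 0,"jaw": 1}
    - {"x": 0,"y": 0,"z": 0,"rx": 0,"ry": 0,"rz": 0,"jaw": 1}
    - {"x": 0,"y": 0,"z": 0,"rx": 0,"ry": 0,"rz": 0,"jaw": 1}
    - {"x": 0,"y": 0,"z": 0,"rx": 0,"ry": 0,"rz": 0,"jaw": 1}

```text
time_s: 6.6
tcp_pos: [0.5617, 0.2367, 0.0688]
tcp_rot: [-3.141, -0.0, 1.662]
contact_force: [-6.6, -1.9, 7.7]
grip_width: 0.187
```

arm_command:
  rows:
    - {"x": 0,"y": -0.3,"z": 0,"rx": 0,"ry": 0,"rz": 0,"jaw": 1}
    - {"x": 0,"y": -0.5,"z": 0,"rx": 0,"ry": 0,"rz": 0,"jaw": 1}
    - {"x": 0,"y": -0.6,"z": 0,"rx": 0,"ry": 0,"rz": 0,"jaw": 1}
    - {"x": 0,"y": -0.6,"z": 0,"rx": 0,"ry": 0,"rz": 0,"jaw": 1}
    - {"x": 0,"y": -0.6,"z": 0,"rx": 0,"ry": 0,"rz": 0,"jaw": 1}
    - {"x": 0,"y": -0.6,"z": 0,"rx": 0,"ry": 0,"rz": 0,"jaw": 1}
    - {"x": 0,"y": -0.6,"z": 0,"rx": 0,"ry": 0,"rz": 0,"jaw": 1}
    - {"x": 0,"y": -0.6,"z": 0,"rx": 0,"ry": 0,"rz": 0,"jaw": 1}
    - {"x": 0,"y": -0.4,"z": 0,"rx": 0,"ry": 0,"rz": 0,"jaw": 1}
    - {"x": 0,"y": 0,"z": 0,"rx": 0,"ry": 0,"rz": 0,"jaw": 1}

```text
time_s: 7.6
tcp_pos: [0.5149, 0.2325, 0.0689]
tcp_rot: [3.139, -0.001, 1.662]
contact_force: [4.5, 0.7, 1.0]
grip_width: 0.187
```

```bash
python3 - <<'E'
from h import *
a=snap('side')['frame']
a=cv2.resize(a[220:275,255:325],(763,600),interpolation=cv2.INTER_CUBIC)
cv2.imwrite('pics/s3c.png',a[...,::-1])
E
```

```text
(no output)
```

View pics/s3c.png

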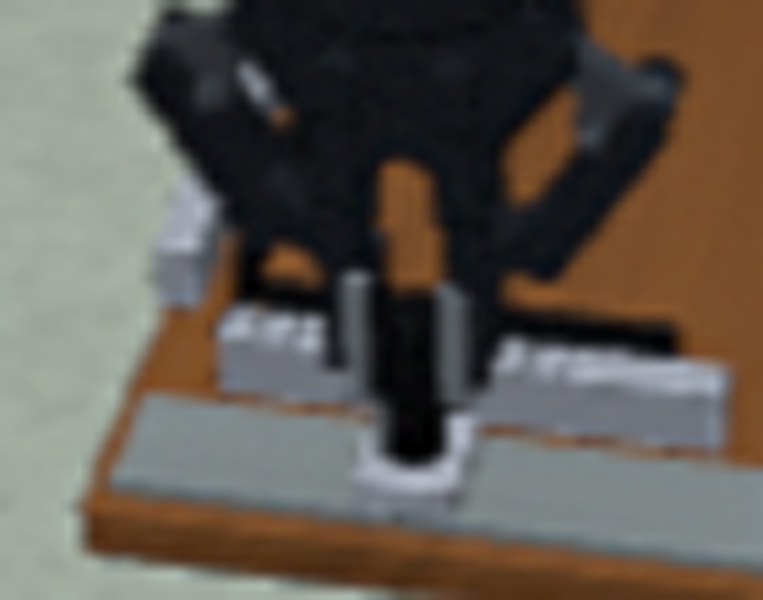

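arm_command:
  rows:
    - {"x": 0,"y": -0.2,"z": 0,"rx": 0,"ry": 0,"rz": 0,"jaw": 1}
    - {"x": 0,"y": -0.2,"z": 0,"rx": 0,"ry": 0,"rz": 0,"jaw": 1}
    - {"x": 0,"y": 0,"z": 0,"rx": 0,"ry": 0,"rz": 0,"jaw": 1}
    - {"x": 0,"y": 0,"z": 0,"rx": 0,"ry": 0,"rz": 0,"jaw": 2}
    - {"x": 0,"y": 0,"z": 0,"rx": 0,"ry": 0,"rz": 0,"jaw": 4}
    - {"x": 0,"y": 0,"z": 0,"rx": 0,"ry": 0,"rz": 0,"jaw": 6}
    - {"x": 0,"y": 0,"z": 0,"rx": 0,"ry": 0,"rz": 0,"jaw": 6}
    - {"x": 0,"y": 0,"z": -1,"rx": 0,"ry": 0,"rz": 0,"jaw": 6}
    - {"x": 0,"y": 0,"z": -1.5,"rx": 0,"ry": 0,"rz": 0,"jaw": 6}
    - {"x": 0,"y": 0,"z": -2,"rx": 0,"ry": 0,"rz": 0,"jaw": 6}

```text
time_s: 8.65
tcp_pos: [0.5103, 0.2319, 0.1146]
tcp_rot: [-3.141, -0.0, 1.662]
contact_force: [-0.9, -0.9, 1.0]
grip_width: 0.702
```

arm_command:
  rows:
    - {"x": 0,"y": 0,"z": -2,"rx": 0,"ry": 0,"rz": 0,"jaw": 6}
    - {"x": 0,"y": 0,"z": -2,"rx": 0,"ry": 0,"rz": 0,"jaw": 6}
    - {"x": 0,"y": 0,"z": -2,"rx": 0,"ry": 0,"rz": 0,"jaw": 6}
    - {"x": 0,"y": 0,"z": -2,"rx": 0,"ry": 0,"rz": 0,"jaw": 6}
    - {"x": 0,"y": 0,"z": -2,"rx": 0,"ry": 0,"rz": 0,"jaw": 6}
    - {"x": -2,"y": 0,"z": 0,"rx": 0,"ry": 0,"rz": 0,"jaw": 6}
    - {"x": -3,"y": 0,"z": 0,"rx": 0,"ry": 0,"rz": 0,"jaw": 6}
    - {"x": -3,"y": 0,"z": 0,"rx": 0,"ry": 0,"rz": 0,"jaw": 6}
    - {"x": -3,"y": 0,"z": 0,"rx": 0,"ry": 0,"rz": 0,"jaw": 6}
    - {"x": -2,"y": 0,"z": 0,"rx": 0,"ry": 0,"rz": 0,"jaw": 6}

```text
time_s: 9.65
tcp_pos: [0.5223, 0.1008, 0.2149]
tcp_rot: [3.14, 0.0, 1.661]
contact_force: [0.2, 0.7, 0.8]
grip_width: 0.701
```

```bash
python3 - <<'E'
from h import *
out=[]
for n,(x0,y0,w,h) in {'side':(265,225,55,46),'top':(222,170,36,46)}.items():
    # average several frames to cut noise
    f=np.mean([snap(n)['frame'].astype(float) for _ in range(4)],0)
    np.save(n+'_g.npy',f); f=f[y0:y0+h,x0:x0+w]
    s=500/h; out.append(cv2.resize(f.clip(0,255).astype(np.uint8),(int(w*s*.8),500),interpolation=cv2.INTER_CUBIC))
im=np.hstack(out); print(im.shape); cv2.imwrite('pics/g4.png',im[...,::-1])
E
```

```text
(500, 791, 3)
```

View pics/g4.png

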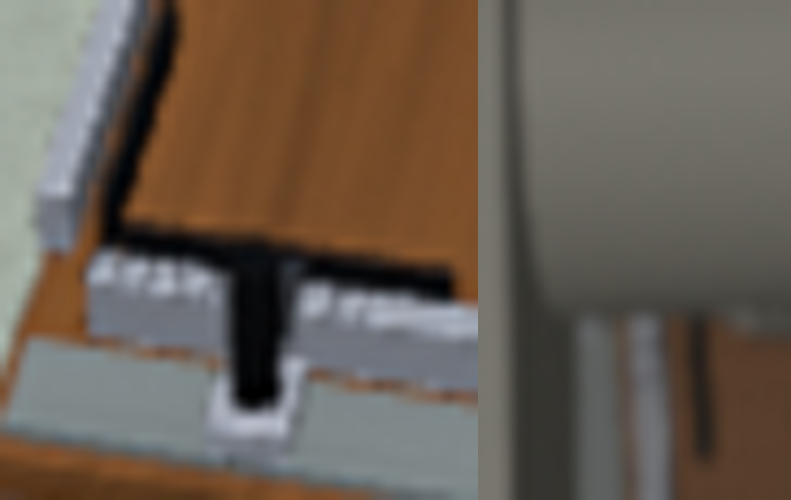

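arm_command:
  rows:
    - {"x": -3,"y": 0,"z": 0,"rx": 0,"ry": 0,"rz": 0,"jaw": 6}
    - {"x": -4,"y": 0,"z": 0,"rx": 0,"ry": 0,"rz": 0,"jaw": 6}
    - {"x": -4,"y": 0,"z": 0,"rx": 0,"ry": 0,"rz": 0,"jaw": 6}
    - {"x": -4,"y": 0,"z": 0,"rx": 0,"ry": 0,"rz": 0,"jaw": 6}
    - {"x": -4,"y": 0,"z": 0,"rx": 0,"ry": 0,"rz": 0,"jaw": 6}
    - {"x": -4,"y": 0,"z": 0,"rx": 0,"ry": 0,"rz": 0,"jaw": 6}
    - {"x": -3,"y": 0,"z": 0,"rx": 0,"ry": 0,"rz": 0,"jaw": 6}
    - {"x": 0,"y": 0,"z": 0,"rx": 0,"ry": 0,"rz": 0,"jaw": 6}
    - {"x": 0,"y": 0,"z": 0,"rx": 0,"ry": 0,"rz": 0,"jaw": 6}
    - {"x": 0,"y": 0,"z": 0,"rx": 0,"ry": 0,"rz": 0,"jaw": 6}

```text
time_s: 11.05
tcp_pos: [0.5459, -0.1553, 0.2133]
tcp_rot: [-3.142, -0.0, 1.663]
contact_force: [-0.7, 0.1, 1.5]
grip_width: 0.701
```

```bash
python3 - <<'E'
from h import *
np.set_printoptions(precision=2,suppress=True)
B={'top':[.4868,.1053,.0933],'side':[.483,.1099,.0862]}
out=[]
for n,(x0,y0,w,h) in {'side':(265,235,50,36),'top':(222,170,36,46)}.items():
    c=snap(n); f=np.mean([snap(n)['frame'].astype(float) for _ in range(6)],0)
    np.save(n+'_g.npy',f); f=f[y0:y0+h,x0:x0+w]; s=600/h if n=='top' else 10
    s=10
    im=cv2.resize((f*1.3).clip(0,255).astype(np.uint8),None,fx=s,fy=s,interpolation=cv2.INTER_CUBIC)
    def P(q): return (proj(c,place(B[n],[q]))[0]-[x0,y0]+.5)*s
    for g,col in ((.036,(255,0,0)),(.0883-.0516,(0,255,0))):
        ps=[P((g,.122,.032)),P((g,.122,.076)),P((g,.122-.032,.0435))] if col[1] else [P((g,.084,.042)),P((g,.096,.042))]
        cv2.polylines(im,[np.int32(ps)],False,col,1)
    out.append(cv2.copyMakeBorder(im,0,480-im.shape[0],0,0,cv2.BORDER_CONSTANT) if im.shape[0]<480 else im[:480])
im=np.hstack(out)[:,:800]; cv2.imwrite('pics/g5.png',im[...,::-1]); print(im.shape)
E
```

```text
(480, 800, 3)
```

View pics/g5.png

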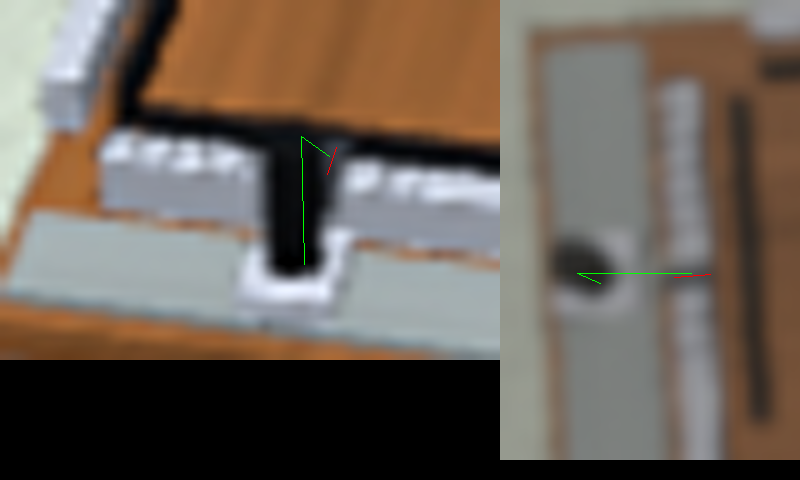

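```bash
python3 - <<'E'
from h import *
np.set_printoptions(precision=1,suppress=True,linewidth=200)
B={'top':[.4868,.1053,.0933],'side':[.483,.1099,.0862]}
def prof(n,y,z,X,f):
    c=C[n];u=proj(c,place(B[n],np.c_[X,0*X+y,0*X+z])); return map_coordinates(f,[u[:,1],u[:,0]],order=3)
C={n:snap(n) for n in B}
X=np.arange(0.0,.075,.001)
def cross(v,X,lv,sign):
    s=sign*(v-lv); i=np.where((s[:-1]<0)!=(s[1:]<0))[0]; return [round(1e3*float(X[k]+(X[k+1]-X[k])*s[k]/(s[k]-s[k+1])),1) for k in i]
g=np.load('side_g.npy').mean(2)
for z in (.034,.038,.044,.05,.056,.062,.068):
    v=prof('side',.122,z,X,g); print('side knob z',z,cross(v,X,60,1),v[::6])
g=np.load('top_g.npy').mean(2)
for y in (.108,.111,.114):
    v=prof('top',y,.032,X,g); print('top carr y',y,cross(v,X,np.percentile(v,20)/2+np.percentile(v,95)/2,1),v[::4])
for y in (.1,.096,.092,.088,.084):
    v=prof('top',y,.042,X,g); m=v[20:55].argmin()+20; w=np.clip(np.median(v)-v[m-6:m+7],0,None); print('top clip y',y,(X[m-6:m+7]*w).sum()/w.sum()*1e3,v[20:56:4])
E
```

```text
side knob z 0.034 [32.2, 46.3] [131.9 132.7 132.1 131.2 117.9 134.6   0.    0.6 114.5 125.7 132.  133.1 134.7]
side knob z 0.038 [32.3, 46.8] [122.3 115.  116.8 123.3 114.  129.1   2.5   5.5  87.6 104.2 120.9 123.6 116.8]
side knob z 0.044 [32.4, 47.0] [109.8 128.  109.2 103.5 149.4 130.3   4.1   6.9  80.1 110.2 103.3 110.  121.9]
side knob z 0.05 [30.6, 47.5] [115.1 115.8 116.1 115.7 113.4  70.1   5.9   7.   70.2 118.4 115.9 114.8 114.9]
side knob z 0.056 [28.4, 47.3] [113.2 114.5 116.4 111.8 115.6  34.1   7.7   7.6  74.2 118.6 115.7 110.8 114.8]
side knob z 0.062 [27.8, 47.3] [174.9 133.8 143.8 149.  146.2  32.1   9.1   7.5  76.3 130.9 150.1 174.8 143. ]
side knob z 0.068 [26.6, 47.4] [159.4 151.4 114.7 153.9 105.9  38.4   9.   10.   67.6 133.6 137.7 155.6 124.2]
top carr y 0.108 [18.4, 26.2, 53.8] [93.6 93.2 93.7 93.6 93.5 94.1 94.  93.8 92.6 92.1 90.6 89.9 90.6 93.1 94.5 95.4 95.  94.9 95.9]
top carr y 0.111 [28.1, 37.0, 43.3, 54.1] [ 96.   96.   95.9  95.6  96.1  95.9  97.1 101.8 105.6 103.4  98.6 103.2 108.6 106.3  98.3  96.7  97.   97.1  97.2]
top carr y 0.114 [27.3, 35.7, 43.9, 54.2] [ 96.5  96.5  96.4  96.1  96.2  96.3  98.9 108.2 113.8 105.1  96.1 106.5 117.4 113.9 100.1  96.6  97.3  97.4  97.5]
top clip y 0.1 33.43899352993191 [79.2 80.4 77.6 70.8 71.4 82.7 84.5 78.7 75.9]
top clip y 0.096 35.17152021716782 [94.7 94.9 93.9 73.6 62.3 84.2 97.6 92.9 87.2]
top clip y 0.092 35.70376652796191 [106.  106.4 108.6  81.7  64.5  88.2 109.  109.2 103.2]
top clip y 0.088 35.58138945866302 [ 93.9  95.3 100.2  78.4  61.6  84.8 108.1 110.7 103.3]
top clip y 0.084 34.78521769803763 [68.9 67.8 71.1 61.9 55.6 70.1 86.  88.4 83.3]
```

Both cameras put the gauge about 4 mm short of the clip: gauge near board x = 40, clip near 36. The clip hasn't shifted. I'll go back and pull it the rest of the way.

arm_command:
  rows:
    - {"x": 3.9,"y": 0,"z": 0,"rx": 0,"ry": 0,"rz": 0,"jaw": 6}
    - {"x": 3.9,"y": 0,"z": 0,"rx": 0,"ry": 0,"rz": 0,"jaw": 6}
    - {"x": 3.9,"y": 0,"z": 0,"rx": 0,"ry": 0,"rz": 0,"jaw": 6}
    - {"x": 3.9,"y": 0,"z": 0,"rx": 0,"ry": 0,"rz": 0,"jaw": 6}
    - {"x": 3.9,"y": 0,"z": 0,"rx": 0,"ry": 0,"rz": 0,"jaw": 6}
    - {"x": 3.9,"y": 0,"z": 0,"rx": 0,"ry": 0,"rz": 0,"jaw": 6}
    - {"x": 3.9,"y": 0,"z": 0,"rx": 0,"ry": 0,"rz": 0,"jaw": 6}
    - {"x": 3.9,"y": 0,"z": 0,"rx": 0,"ry": 0,"rz": 0,"jaw": 6}
    - {"x": 3.9,"y": 0,"z": 0,"rx": 0,"ry": 0,"rz": 0,"jaw": 6}
    - {"x": 3.8,"y": 0,"z": 0,"rx": 0,"ry": 0,"rz": 0,"jaw": 6}

```text
time_s: 12.85
tcp_pos: [0.5101, 0.2326, 0.2134]
tcp_rot: [3.141, -0.0, 1.662]
contact_force: [0.3, -1.0, 0.4]
grip_width: 0.701
```

arm_command:
  rows:
    - {"x": 0,"y": 0,"z": 1.8,"rx": 0,"ry": 0,"rz": 0,"jaw": 6}
    - {"x": 0,"y": 0,"z": 1.8,"rx": 0,"ry": 0,"rz": 0,"jaw": 6}
    - {"x": 0,"y": 0,"z": 1.8,"rx": 0,"ry": 0,"rz": 0,"jaw": 6}
    - {"x": 0,"y": 0,"z": 1.8,"rx": 0,"ry": 0,"rz": 0,"jaw": 6}
    - {"x": 0,"y": 0,"z": 1.8,"rx": 0,"ry": 0,"rz": 0,"jaw": 6}
    - {"x": 0,"y": 0,"z": 1.8,"rx": 0,"ry": 0,"rz": 0,"jaw": 6}
    - {"x": 0,"y": 0,"z": 1.8,"rx": 0,"ry": 0,"rz": 0,"jaw": 6}
    - {"x": 0,"y": 0,"z": 1.8,"rx": 0,"ry": 0,"rz": 0,"jaw": 6}
    - {"x": 0,"y": 0,"z": 0,"rx": 0,"ry": 0,"rz": 0,"jaw": 6}
    - {"x": 0,"y": 0,"z": 0,"rx": 0,"ry": 0,"rz": 0,"jaw": 4}

```text
time_s: 13.85
tcp_pos: [0.5106, 0.231, 0.0697]
tcp_rot: [-3.141, -0.0, 1.662]
contact_force: [-0.0, 0.6, 0.5]
grip_width: 0.549
```

arm_command:
  rows:
    - {"x": 0,"y": 0,"z": 0,"rx": 0,"ry": 0,"rz": 0,"jaw": 3}
    - {"x": 0,"y": 0,"z": 0,"rx": 0,"ry": 0,"rz": 0,"jaw": 2}
    - {"x": 0,"y": 0,"z": 0,"rx": 0,"ry": 0,"rz": 0,"jaw": 1.5}
    - {"x": 0,"y": 0,"z": 0,"rx": 0,"ry": 0,"rz": 0,"jaw": 1}
    - {"x": 0,"y": 0,"z": 0,"rx": 0,"ry": 0,"rz": 0,"jaw": 1}
    - {"x": 0,"y": 0,"z": 0,"rx": 0,"ry": 0,"rz": 0,"jaw": 1}
    - {"x": 0,"y": 0,"z": 0,"rx": 0,"ry": 0,"rz": 0,"jaw": 1}
    - {"x": 0,"y": 0,"z": 0,"rx": 0,"ry": 0,"rz": 0,"jaw": 1}
    - {"x": 0,"y": 0,"z": 0,"rx": 0,"ry": 0,"rz": 0,"jaw": 1}
    - {"x": 0,"y": 0,"z": 0,"rx": 0,"ry": 0,"rz": 0,"jaw": 1}

```text
time_s: 14.85
tcp_pos: [0.5112, 0.2311, 0.0705]
tcp_rot: [3.139, -0.0, 1.662]
contact_force: [1.4, 0.0, 5.9]
grip_width: 0.187
```

arm_command:
  rows:
    - {"x": 0,"y": -0.2,"z": 0,"rx": 0,"ry": 0,"rz": 0,"jaw": 1}
    - {"x": 0,"y": -0.2,"z": 0,"rx": 0,"ry": 0,"rz": 0,"jaw": 1}
    - {"x": 0,"y": 0,"z": 0,"rx": 0,"ry": 0,"rz": 0,"jaw": 1}
    - {"x": 0,"y": 0,"z": 0,"rx": 0,"ry": 0,"rz": 0,"jaw": 2}
    - {"x": 0,"y": 0,"z": 0,"rx": 0,"ry": 0,"rz": 0,"jaw": 4}
    - {"x": 0,"y": 0,"z": 0,"rx": 0,"ry": 0,"rz": 0,"jaw": 6}
    - {"x": 0,"y": 0,"z": 0,"rx": 0,"ry": 0,"rz": 0,"jaw": 6}
    - {"x": 0,"y": 0,"z": -1,"rx": 0,"ry": 0,"rz": 0,"jaw": 6}
    - {"x": 0,"y": 0,"z": -3,"rx": 0,"ry": 0,"rz": 0,"jaw": 6}
    - {"x": 0,"y": 0,"z": -4,"rx": 0,"ry": 0,"rz": 0,"jaw": 6}

```text
time_s: 15.85
tcp_pos: [0.5057, 0.2304, 0.1496]
tcp_rot: [-3.139, 0.0, 1.662]
contact_force: [-0.5, 0.9, -0.2]
grip_width: 0.702
```

arm_command:
  rows:
    - {"x": 0,"y": 0,"z": -3.5,"rx": 0,"ry": 0,"rz": 0,"jaw": 6}
    - {"x": 0,"y": 0,"z": -3.5,"rx": 0,"ry": 0,"rz": 0,"jaw": 6}
    - {"x": -4,"y": 0,"z": 0,"rx": 0,"ry": 0,"rz": 0,"jaw": 8}
    - {"x": -5,"y": 0,"z": 0,"rx": 0,"ry": 0,"rz": 0,"jaw": 8}
    - {"x": -5,"y": 0,"z": 0,"rx": 0,"ry": 0,"rz": 0,"jaw": 8}
    - {"x": -5,"y": 0,"z": 0,"rx": 0,"ry": 0,"rz": 0,"jaw": 8.5}
    - {"x": -5,"y": 0,"z": 0,"rx": 0,"ry": 0,"rz": 0,"jaw": 8.5}
    - {"x": -5,"y": 0,"z": 0,"rx": 0,"ry": 0,"rz": 0,"jaw": 8.5}
    - {"x": -5,"y": 0,"z": 0,"rx": 0,"ry": 0,"rz": 0,"jaw": 8.5}
    - {"x": -4.8,"y": 0,"z": 0,"rx": 0,"ry": 0,"rz": 0,"jaw": 8.5}

```text
time_s: 16.85
tcp_pos: [0.5415, -0.158, 0.2203]
tcp_rot: [3.141, 0.0, 1.662]
contact_force: [1.0, 0.8, -0.1]
grip_width: 1.0
```

```bash
python3 - <<'E'
from h import *
np.set_printoptions(precision=1,suppress=True,linewidth=200)
B={'top':[.4868,.1053,.0933],'side':[.483,.1099,.0862]}
C={n:snap(n) for n in B}; F={n:np.mean([snap(n)['frame'].astype(float) for _ in range(5)],0) for n in B}
def prof(n,y,z,X,f):
    c=C[n];u=proj(c,place(B[n],np.c_[X,0*X+y,0*X+z])); return map_coordinates(f,[u[:,1],u[:,0]],order=3)
X=np.arange(0.0,.075,.001)
def cross(v,X,lv):
    s=v-lv; i=np.where((s[:-1]<0)!=(s[1:]<0))[0]; return [round(1e3*float(X[k]+(X[k+1]-X[k])*s[k]/(s[k]-s[k+1])),1) for k in i]
print(read_state()['tcp_pos'])
g=F['side'].mean(2)
for z in (.034,.038,.042,.046): print('side',z,cross(prof('side',.121,z,X,g),X,60))
g=F['top'].mean(2)
for y in (.111,.114,.116): v=prof('top',y,.032,X,g);print('top',y,cross(v,X,np.percentile(v,20)/2+np.percentile(v,95)/2),v[::4])
for y in (.096,.092,.088):
    v=prof('top',y,.042,X,g); m=v[20:55].argmin()+20; w=np.clip(np.median(v)-v[m-6:m+7],0,None); print('clip',y,(X[m-6:m+7]*w).sum()/w.sum()*1e3,v[20:56:2])
ims=[]
for n,(x0,y0,w,h) in {'side':(275,235,40,36),'top':(222,175,36,36)}.items():
    ims.append(cv2.resize((F[n][y0:y0+h,x0:x0+w]*1.4).clip(0,255).astype(np.uint8),None,fx=10,fy=10,interpolation=cv2.INTER_CUBIC))
cv2.imwrite('pics/g6.png',np.hstack(ims)[...,::-1])
E
```

```text
[ 0.5 -0.2  0.2]
side 0.034 [28.7, 43.3]
side 0.038 [28.3, 44.1]
side 0.042 [29.2, 45.3]
side 0.046 [28.3, 44.5]
top 0.111 [24.3, 32.9, 39.2, 51.0] [ 95.9  95.8  96.1  95.9  96.   96.3 100.9 105.7 102.6  98.7 102.5 107.1 106.6  99.4  96.5  96.9  96.7  97.   97.4]
top 0.114 [22.8, 30.5, 40.1, 50.8] [ 96.5  96.3  96.3  96.1  96.2  98.7 108.5 111.9 100.1  93.5 105.  115.7 114.  101.4  96.7  97.   97.   97.   97.1]
top 0.116 [22.0, 29.1, 42.3, 51.0] [ 96.7  96.6  96.4  96.1  96.4  99.3 110.9 109.9  88.   78.5  94.2 111.3 113.5 101.6  96.7  97.4  97.2  97.2  97.3]
clip 0.096 35.66249625939544 [94.7 93.6 94.8 96.3 93.9 87.  78.2 72.7 72.5 75.  79.5 86.4 92.5 94.9 92.3 88.  87.1 89.3]
clip 0.092 35.65261772208813 [106.  103.8 106.  109.9 108.2  98.9  84.5  73.7  71.7  77.9  88.1  98.2 106.4 110.7 109.4 105.5 103.6 105.3]
clip 0.088 35.68905788570157 [ 93.8  91.6  95.5 101.1 100.4  92.2  79.   67.1  62.7  69.8  83.5  97.4 107.6 112.1 110.8 106.7 103.3 103.7]
```

View pics/g6.png

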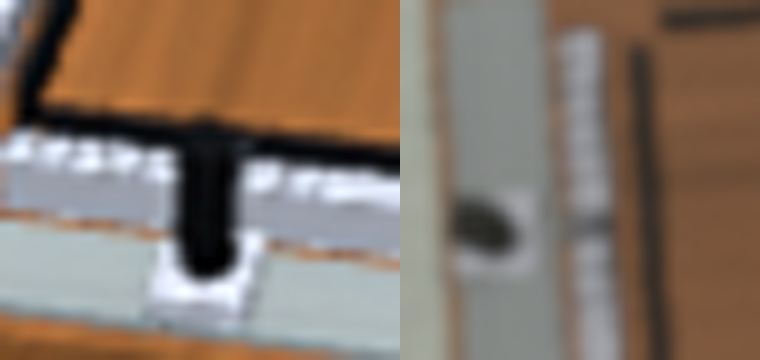

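The gauge now sits at about 36.3 to 36.8 mm against the clip's 35.7 mm. The pointer overlies the clip in the top view at crop (590,225), and the clip hasn't moved. Next is the cheese.

arm_command:
  rows:
    - {"x": 0,"y": 0,"z": 0,"rx": 0,"ry": 0,"rz": 0.141,"jaw": 8.5}
    - {"x": 0,"y": 0,"z": 0,"rx": 0,"ry": 0,"rz": 0.141,"jaw": 8.5}
    - {"x": 0,"y": 0,"z": 0,"rx": 0,"ry": 0,"rz": 0.141,"jaw": 8.5}
    - {"x": 0,"y": 0,"z": 0,"rx": 0,"ry": 0,"rz": 0.141,"jaw": 8.5}
    - {"x": 0,"y": 0,"z": 0,"rx": 0,"ry": 0,"rz": 0.141,"jaw": 8.5}
    - {"x": 0,"y": 0,"z": 0,"rx": 0,"ry": 0,"rz": 0.141,"jaw": 8.5}
    - {"x": 0,"y": 0,"z": 0,"rx": 0,"ry": 0,"rz": 0.141,"jaw": 8.5}
    - {"x": 0,"y": 0,"z": 0,"rx": 0,"ry": 0,"rz": 0.141,"jaw": 8.5}
    - {"x": 0,"y": 0,"z": 0,"rx": 0,"ry": 0,"rz": 0.141,"jaw": 8.5}
    - {"x": 0,"y": 0,"z": 0,"rx": 0,"ry": 0,"rz": 0.141,"jaw": 8.5}

```text
time_s: 18.45
tcp_pos: [0.5418, -0.1554, 0.2194]
tcp_rot: [-3.142, -0.0, 0.247]
contact_force: [0.8, 0.0, 0.1]
grip_width: 0.997
```

arm_command:
  rows:
    - {"x": 0,"y": 0,"z": 0,"rx": 0,"ry": 0,"rz": 0.141,"jaw": 8.5}
    - {"x": 0,"y": 0,"z": 0,"rx": 0,"ry": 0,"rz": 0.141,"jaw": 8.5}
    - {"x": 0.35,"y": 1.5,"z": 0,"rx": 0,"ry": 0,"rz": 0,"jaw": 8.5}
    - {"x": 0.35,"y": 1.5,"z": 0,"rx": 0,"ry": 0,"rz": 0,"jaw": 8.5}
    - {"x": 0.35,"y": 1.5,"z": 0,"rx": 0,"ry": 0,"rz": 0,"jaw": 8.5}
    - {"x": 0.35,"y": 1.5,"z": 0,"rx": 0,"ry": 0,"rz": 0,"jaw": 8.5}
    - {"x": 0.35,"y": 1.3,"z": 0,"rx": 0,"ry": 0,"rz": 0,"jaw": 8.5}
    - {"x": 0,"y": 0,"z": 1.5,"rx": 0,"ry": 0,"rz": 0,"jaw": 8.5}
    - {"x": 0,"y": 0,"z": 2.5,"rx": 0,"ry": 0,"rz": 0,"jaw": 8.5}
    - {"x": 0,"y": 0,"z": 2,"rx": 0,"ry": 0,"rz": 0,"jaw": 8.5}

```text
time_s: 19.45
tcp_pos: [0.5566, -0.229, 0.157]
tcp_rot: [-3.141, 0.001, -0.03]
contact_force: [-0.1, -0.1, -0.2]
grip_width: 0.998
```

```bash
python3 - <<'E'
from h import *
np.set_printoptions(precision=4,suppress=True)
s=read_state();print(s['tcp_pos'],s['tcp_rot'])
c=snap('side');c2=snap('top')
lo=rect(-.05,.05,-.025,.025,0); hi=rect(-.05,.05,-.025,.025,.065)
im=cv2.resize(c['frame'][120:230,260:400],None,fx=5,fy=5,interpolation=cv2.INTER_CUBIC)
p=[.5568,-.2318,-.03]
for a,b in lo[2:3]+hi:
    q=((proj(c,place(p,[a,b]))-[260,120]+.5)*5).astype(int); cv2.line(im,tuple(map(int,q[0])),tuple(map(int,q[1])),(255,0,0),1)
q=((proj(c,[s['tcp_pos'],s['tcp_pos']*[1,1,0]+[0,0,.065]])-[260,120]+.5)*5).astype(int)
cv2.line(im,tuple(map(int,q[0])),tuple(map(int,q[1])),(0,0,255),1)
cv2.imwrite('pics/c7.png',im[...,::-1])
E
```

```text
[ 0.5566 -0.229   0.157 ] [-3.1407  0.0011 -0.0299]
```

View pics/c7.png

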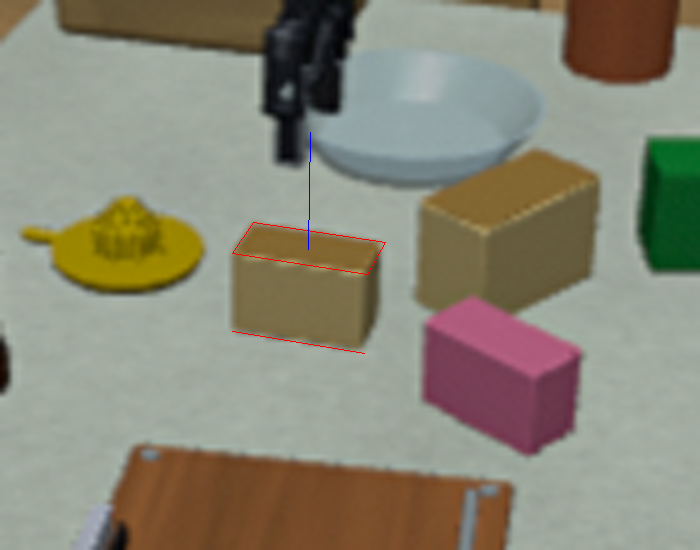

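The outline fits the smaller tan block at crop (305,285), and the jaws are right above it. Descending and gripping.

arm_command:
  rows:
    - {"x": 0,"y": 0,"z": 1.2,"rx": 0,"ry": 0,"rz": 0,"jaw": 8.5}
    - {"x": 0,"y": 0,"z": 1.5,"rx": 0,"ry": 0,"rz": 0,"jaw": 8.5}
    - {"x": 0,"y": 0,"z": 1.5,"rx": 0,"ry": 0,"rz": 0,"jaw": 8.5}
    - {"x": 0,"y": 0,"z": 1.5,"rx": 0,"ry": 0,"rz": 0,"jaw": 8.5}
    - {"x": 0,"y": 0,"z": 1.5,"rx": 0,"ry": 0,"rz": 0,"jaw": 8.5}
    - {"x": 0,"y": 0,"z": 1.5,"rx": 0,"ry": 0,"rz": 0,"jaw": 8.5}
    - {"x": 0,"y": 0,"z": 1.5,"rx": 0,"ry": 0,"rz": 0,"jaw": 8.5}
    - {"x": 0,"y": 0,"z": 0.5,"rx": 0,"ry": 0,"rz": 0,"jaw": 8.5}
    - {"x": 0,"y": 0,"z": 0,"rx": 0,"ry": 0,"rz": 0,"jaw": 8.5}
    - {"x": 0,"y": 0,"z": 0,"rx": 0,"ry": 0,"rz": 0,"jaw": 7}

```text
time_s: 20.55
tcp_pos: [0.5573, -0.2294, 0.0528]
tcp_rot: [3.141, -0.001, -0.03]
contact_force: [-0.1, -0.4, 0.4]
grip_width: 0.854
```

arm_command:
  rows:
    - {"x": 0,"y": 0,"z": 0,"rx": 0,"ry": 0,"rz": 0,"jaw": 6}
    - {"x": 0,"y": 0,"z": 0,"rx": 0,"ry": 0,"rz": 0,"jaw": 5.5}
    - {"x": 0,"y": 0,"z": 0,"rx": 0,"ry": 0,"rz": 0,"jaw": 5}
    - {"x": 0,"y": 0,"z": 0,"rx": 0,"ry": 0,"rz": 0,"jaw": 4.5}
    - {"x": 0,"y": 0,"z": 0,"rx": 0,"ry": 0,"rz": 0,"jaw": 4}
    - {"x": 0,"y": 0,"z": 0,"rx": 0,"ry": 0,"rz": 0,"jaw": 4}
    - {"x": 0,"y": 0,"z": 0,"rx": 0,"ry": 0,"rz": 0,"jaw": 4}
    - {"x": 0,"y": 0,"z": 0,"rx": 0,"ry": 0,"rz": 0,"jaw": 4}
    - {"x": 0,"y": 0,"z": 0,"rx": 0,"ry": 0,"rz": 0,"jaw": 4}
    - {"x": 0,"y": 0,"z": 0,"rx": 0,"ry": 0,"rz": 0,"jaw": 4}

```text
time_s: 21.55
tcp_pos: [0.5574, -0.2296, 0.0532]
tcp_rot: [3.141, -0.001, -0.03]
contact_force: [-0.8, -1.9, 6.0]
grip_width: 0.576
```

arm_command:
  rows:
    - {"x": 0,"y": 0,"z": -0.8,"rx": 0,"ry": 0,"rz": 0,"jaw": 4}
    - {"x": 0,"y": 0,"z": -1.6,"rx": 0,"ry": 0,"rz": 0,"jaw": 4}
    - {"x": 0,"y": 0,"z": -2,"rx": 0,"ry": 0,"rz": 0,"jaw": 4}
    - {"x": 0,"y": 0,"z": -2,"rx": 0,"ry": 0,"rz": 0,"jaw": 4}
    - {"x": 0,"y": 0,"z": -2,"rx": 0,"ry": 0,"rz": 0,"jaw": 4}
    - {"x": 0,"y": 0,"z": -1.6,"rx": 0,"ry": 0,"rz": 0,"jaw": 4}
    - {"x": 0,"y": 0,"z": 0,"rx": 0,"ry": 0,"rz": 0,"jaw": 4}
    - {"x": 0,"y": 0,"z": 0,"rx": 0,"ry": 0,"rz": 0,"jaw": 4}
    - {"x": 0,"y": 0,"z": 0,"rx": 0,"ry": 0,"rz": 0,"jaw": 4}
    - {"x": 0,"y": 0,"z": 0,"rx": 0,"ry": 0,"rz": 0,"jaw": 4}

```text
time_s: 22.55
tcp_pos: [0.5567, -0.2291, 0.1513]
tcp_rot: [-3.141, 0.001, -0.03]
contact_force: [0.1, 0.3, -1.9]
grip_width: 0.576
```

arm_command:
  rows:
    - {"x": -0.3,"y": -2,"z": 0,"rx": 0,"ry": 0,"rz": 0,"jaw": 4}
    - {"x": -0.5,"y": -3,"z": 0,"rx": 0,"ry": 0,"rz": 0,"jaw": 4}
    - {"x": -0.5,"y": -3,"z": 0,"rx": 0,"ry": 0,"rz": 0,"jaw": 4}
    - {"x": -0.5,"y": -3,"z": 0,"rx": 0,"ry": 0,"rz": 0,"jaw": 4}
    - {"x": -0.5,"y": -3,"z": 0,"rx": 0,"ry": 0,"rz": 0,"jaw": 4}
    - {"x": -0.5,"y": -3,"z": 0,"rx": 0,"ry": 0,"rz": 0,"jaw": 4}
    - {"x": -0.5,"y": -3,"z": 0,"rx": 0,"ry": 0,"rz": 0,"jaw": 4}
    - {"x": -0.5,"y": -3,"z": 0,"rx": 0,"ry": 0,"rz": 0,"jaw": 4}
    - {"x": -0.5,"y": -3,"z": 0,"rx": 0,"ry": 0,"rz": 0,"jaw": 4}
    - {"x": -0.5,"y": -3,"z": 0,"rx": 0,"ry": 0,"rz": 0,"jaw": 4}

```text
time_s: 23.55
tcp_pos: [0.517, 0.0638, 0.152]
tcp_rot: [-3.141, 0.001, -0.03]
contact_force: [1.3, 0.6, -3.7]
grip_width: 0.574
```

arm_command:
  rows:
    - {"x": -0.3,"y": -3,"z": 0,"rx": 0,"ry": 0,"rz": 0,"jaw": 4}
    - {"x": -0.3,"y": -2.3,"z": 0,"rx": 0,"ry": 0,"rz": 0,"jaw": 4}
    - {"x": -0.2,"y": -2,"z": 0,"rx": 0,"ry": 0,"rz": 0,"jaw": 4}
    - {"x": 0,"y": 0,"z": 0,"rx": 0,"ry": 0,"rz": -0.06,"jaw": 4}
    - {"x": 0,"y": 0,"z": 0,"rx": 0,"ry": 0,"rz": -0.06,"jaw": 4}
    - {"x": 0,"y": 0,"z": 1,"rx": 0,"ry": 0,"rz": 0,"jaw": 4}
    - {"x": 0,"y": 0,"z": 2,"rx": 0,"ry": 0,"rz": 0,"jaw": 4}
    - {"x": 0,"y": 0,"z": 2,"rx": 0,"ry": 0,"rz": 0,"jaw": 4}
    - {"x": 0,"y": 0,"z": 1,"rx": 0,"ry": 0,"rz": 0,"jaw": 4}
    - {"x": 0,"y": 0,"z": 0,"rx": 0,"ry": 0,"rz": 0,"jaw": 4}

```text
time_s: 24.55
tcp_pos: [0.5111, 0.1352, 0.0907]
tcp_rot: [-3.142, 0.003, 0.089]
contact_force: [0.1, -0.5, -2.2]
grip_width: 0.576
```

arm_command:
  rows:
    - {"x": 0,"y": 0,"z": 0.5,"rx": 0,"ry": 0,"rz": 0,"jaw": 4}
    - {"x": 0,"y": 0,"z": 0.5,"rx": 0,"ry": 0,"rz": 0,"jaw": 4}
    - {"x": 0,"y": 0,"z": 0.3,"rx": 0,"ry": 0,"rz": 0,"jaw": 4}
    - {"x": 0,"y": 0,"z": 0.2,"rx": 0,"ry": 0,"rz": 0,"jaw": 4}
    - {"x": 0,"y": 0,"z": 0.2,"rx": 0,"ry": 0,"rz": 0,"jaw": 4}
    - {"x": 0,"y": 0,"z": 0.1,"rx": 0,"ry": 0,"rz": 0,"jaw": 4}
    - {"x": 0,"y": 0,"z": 0.05,"rx": 0,"ry": 0,"rz": 0,"jaw": 4}
    - {"x": 0,"y": 0,"z": 0.05,"rx": 0,"ry": 0,"rz": 0,"jaw": 4}
    - {"x": 0,"y": 0,"z": 0,"rx": 0,"ry": 0,"rz": 0,"jaw": 4}
    - {"x": 0,"y": 0,"z": 0,"rx": 0,"ry": 0,"rz": 0,"jaw": 4}

```text
time_s: 25.55
tcp_pos: [0.5121, 0.1353, 0.0734]
tcp_rot: [-3.142, -0.0, 0.09]
contact_force: [0.7, -0.1, -2.0]
grip_width: 0.574
```

```bash
python3 - <<'E'
from h import *
np.set_printoptions(precision=4,suppress=True)
s=read_state();p=s['tcp_pos'];print(p,s['tcp_rot'],s['contact_force'])
c=snap('side')
im=cv2.resize(c['frame'][180:275,250:370],None,fx=6,fy=6,interpolation=cv2.INTER_CUBIC)
q=[p[0],p[1],.09]
for z in (.018,.083):
  for a,b in rect(-.05,.05,-.025,.025,z):
    k=((proj(c,place(q,[a,b]))-[250,180]+.5)*6).astype(int); cv2.line(im,tuple(map(int,k[0])),tuple(map(int,k[1])),(255,0,0),1)
cv2.imwrite('pics/p8.png',im[...,::-1])
E
```

```text
[0.5121 0.1353 0.0734] [-3.1415 -0.0001  0.0898] [ 0.6695 -0.1469 -2.    ]
```

View pics/p8.png

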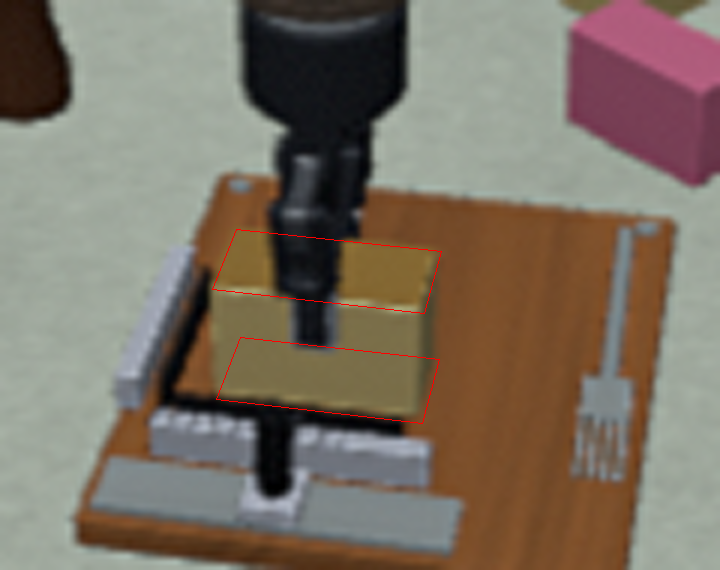

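The cheese is upright in the grip, just above the board at crop (320,330), and clear of both stops and the pointer. Next I'll lower it to contact.

arm_command:
  rows:
    - {"x": 0,"y": 0,"z": 0.05,"rx": 0,"ry": 0,"rz": 0,"jaw": 4}
    - {"x": 0,"y": 0,"z": 0.05,"rx": 0,"ry": 0,"rz": 0,"jaw": 4}
    - {"x": 0,"y": 0,"z": 0.05,"rx": 0,"ry": 0,"rz": 0,"jaw": 4}
    - {"x": 0,"y": 0,"z": 0.05,"rx": 0,"ry": 0,"rz": 0,"jaw": 4}
    - {"x": 0,"y": 0,"z": 0,"rx": 0,"ry": 0,"rz": 0,"jaw": 4}
    - {"x": 0,"y": 0,"z": 0,"rx": 0,"ry": 0,"rz": 0,"jaw": 4}
    - {"x": 0,"y": 0,"z": 0,"rx": 0,"ry": 0,"rz": 0,"jaw": 4}
    - {"x": 0,"y": 0,"z": 0,"rx": 0,"ry": 0,"rz": 0,"jaw": 4}
    - {"x": 0,"y": 0,"z": 0,"rx": 0,"ry": 0,"rz": 0,"jaw": 4}
    - {"x": 0,"y": 0,"z": 0,"rx": 0,"ry": 0,"rz": 0,"jaw": 4}

```text
time_s: 26.6
tcp_pos: [0.5121, 0.1353, 0.0713]
tcp_rot: [-3.141, -0.0, 0.09]
contact_force: [-0.2, 0.4, -3.4]
grip_width: 0.577
```

arm_command:
  rows:
    - {"x": 0,"y": 0,"z": 0.05,"rx": 0,"ry": 0,"rz": 0,"jaw": 4}
    - {"x": 0,"y": 0,"z": 0.05,"rx": 0,"ry": 0,"rz": 0,"jaw": 4}
    - {"x": 0,"y": 0,"z": 0,"rx": 0,"ry": 0,"rz": 0,"jaw": 4}
    - {"x": 0,"y": 0,"z": 0,"rx": 0,"ry": 0,"rz": 0,"jaw": 4}
    - {"x": 0,"y": 0,"z": 0,"rx": 0,"ry": 0,"rz": 0,"jaw": 4}
    - {"x": 0,"y": 0,"z": 0,"rx": 0,"ry": 0,"rz": 0,"jaw": 4}
    - {"x": 0,"y": 0,"z": 0,"rx": 0,"ry": 0,"rz": 0,"jaw": 4}
    - {"x": 0,"y": 0,"z": 0,"rx": 0,"ry": 0,"rz": 0,"jaw": 4}
    - {"x": 0,"y": 0,"z": 0,"rx": 0,"ry": 0,"rz": 0,"jaw": 4}
    - {"x": 0,"y": 0,"z": 0,"rx": 0,"ry": 0,"rz": 0,"jaw": 4}

```text
time_s: 27.6
tcp_pos: [0.5121, 0.1353, 0.0711]
tcp_rot: [-3.142, -0.0, 0.09]
contact_force: [-6.5, -1.4, 10.6]
grip_width: 0.574
```

arm_command:
  rows:
    - {"x": 0,"y": 0,"z": -0.06,"rx": 0,"ry": 0,"rz": 0,"jaw": 4}
    - {"x": 0.2,"y": -0.2,"z": 0,"rx": 0,"ry": 0,"rz": 0,"jaw": 4}
    - {"x": 0.2,"y": -0.2,"z": 0,"rx": 0,"ry": 0,"rz": 0,"jaw": 4}
    - {"x": 0.2,"y": -0.2,"z": 0,"rx": 0,"ry": 0,"rz": 0,"jaw": 4}
    - {"x": 0.2,"y": -0.2,"z": 0,"rx": 0,"ry": 0,"rz": 0,"jaw": 4}
    - {"x": 0.2,"y": -0.2,"z": 0,"rx": 0,"ry": 0,"rz": 0,"jaw": 4}
    - {"x": 0.2,"y": -0.2,"z": 0,"rx": 0,"ry": 0,"rz": 0,"jaw": 4}
    - {"x": 0.2,"y": -0.2,"z": 0,"rx": 0,"ry": 0,"rz": 0,"jaw": 4}
    - {"x": 0,"y": 0,"z": 0,"rx": 0,"ry": 0,"rz": 0,"jaw": 4}
    - {"x": 0,"y": 0,"z": 0,"rx": 0,"ry": 0,"rz": 0,"jaw": 4}

```text
time_s: 28.6
tcp_pos: [0.5252, 0.1508, 0.0711]
tcp_rot: [-3.141, -0.001, 0.09]
contact_force: [2.2, 1.9, 3.0]
grip_width: 0.573
```

```bash
python3 - <<'E'
from h import *
np.set_printoptions(precision=4,suppress=True)
F=[]
for _ in range(6):
    s=read_state();F.append(np.r_[s['tcp_pos'],s['contact_force']]);read_camera('top')
print(np.mean(F,0),np.std(F,0))
E
```

```text
[0.5251 0.1507 0.0711 2.5631 2.3877 4.2504] [0.0001 0.0001 0.     0.3403 0.3254 0.9584]
```

arm_command:
  rows:
    - {"x": 0.1,"y": -0.1,"z": 0,"rx": 0,"ry": 0,"rz": 0,"jaw": 4}
    - {"x": 0.1,"y": -0.1,"z": 0,"rx": 0,"ry": 0,"rz": 0,"jaw": 4}
    - {"x": 0.1,"y": -0.1,"z": 0,"rx": 0,"ry": 0,"rz": 0,"jaw": 4}
    - {"x": 0.1,"y": -0.1,"z": 0,"rx": 0,"ry": 0,"rz": 0,"jaw": 4}
    - {"x": 0.1,"y": 0,"z": 0,"rx": 0,"ry": 0,"rz": 0,"jaw": 4}
    - {"x": 0,"y": 0,"z": 0,"rx": 0,"ry": 0,"rz": 0,"jaw": 4}
    - {"x": 0,"y": 0,"z": 0,"rx": 0,"ry": 0,"rz": 0,"jaw": 4}
    - {"x": 0,"y": 0,"z": 0,"rx": 0,"ry": 0,"rz": 0,"jaw": 4}
    - {"x": 0,"y": 0,"z": 0,"rx": 0,"ry": 0,"rz": 0,"jaw": 4}
    - {"x": 0,"y": 0,"z": 0,"rx": 0,"ry": 0,"rz": 0,"jaw": 4}

```text
time_s: 29.9
tcp_pos: [0.5288, 0.1546, 0.0711]
tcp_rot: [3.141, 0.001, 0.09]
contact_force: [-5.5, -1.6, 11.5]
grip_width: 0.575
```

```bash
cat > f.py <<'E'
from h import *
np.set_printoptions(precision=4,suppress=True)
F=[]
for _ in range(6):
    s=read_state();F.append(np.r_[s['tcp_pos'],s['contact_force'],s['wrist_torque']]);read_camera('top')
m=np.mean(F,0); c,s_=np.cos(.09),np.sin(.09); d=m[:2]-[.4849,.107]
print(s['time_s'],m[:3],'board xy mm',1e3*(c*d[0]+s_*d[1]),1e3*(c*d[1]-s_*d[0]),'F board',c*m[3]+s_*m[4],c*m[4]-s_*m[3],m[5],'T',m[6:],s['tcp_rot'])
E
python3 f.py
```

```text
30.15 [0.5288 0.1546 0.0711] board xy mm 48.019318547062596 43.46258216022322 F board -5.31885734991165 -1.082792865362259 11.100162202232767 T [-0.3047  0.7271 -0.0289] [3.1412 0.0013 0.0898]
```

arm_command:
  rows:
    - {"x": 0,"y": 0,"z": -0.06,"rx": 0,"ry": 0,"rz": 0,"jaw": 4}
    - {"x": 0,"y": 0,"z": 0,"rx": 0,"ry": 0,"rz": 0,"jaw": 4}
    - {"x": 0,"y": 0,"z": 0,"rx": 0,"ry": 0,"rz": 0,"jaw": 4}
    - {"x": 0,"y": 0,"z": 0,"rx": 0,"ry": 0,"rz": 0,"jaw": 4}
    - {"x": 0,"y": 0,"z": 0,"rx": 0,"ry": 0,"rz": 0,"jaw": 4}
    - {"x": 0,"y": 0,"z": 0,"rx": 0,"ry": 0,"rz": 0,"jaw": 4}
    - {"x": 0,"y": 0,"z": 0,"rx": 0,"ry": 0,"rz": 0,"jaw": 4}
    - {"x": 0,"y": 0,"z": 0,"rx": 0,"ry": 0,"rz": 0,"jaw": 4}
    - {"x": 0,"y": 0,"z": 0,"rx": 0,"ry": 0,"rz": 0,"jaw": 4}
    - {"x": 0,"y": 0,"z": 0,"rx": 0,"ry": 0,"rz": 0,"jaw": 4}

```text
time_s: 31.2
tcp_pos: [0.5293, 0.1549, 0.0715]
tcp_rot: [-3.141, 0.0, 0.09]
contact_force: [-1.2, -0.6, -1.4]
grip_width: 0.572
```

```bash
python3 f.py
```

```text
31.45 [0.5293 0.1549 0.0715] board xy mm 48.55995567101447 43.71329961764371 F board -1.0587529815319643 0.08758764904748137 -2.9894103220083816 T [0.005  0.1406 0.0026] [-3.1415  0.      0.0898]
```

arm_command:
  rows:
    - {"x": 0.1,"y": 0,"z": 0,"rx": 0,"ry": 0,"rz": 0,"jaw": 4}
    - {"x": 0.1,"y": 0,"z": 0,"rx": 0,"ry": 0,"rz": 0,"jaw": 4}
    - {"x": 0.1,"y": 0,"z": 0,"rx": 0,"ry": 0,"rz": 0,"jaw": 4}
    - {"x": 0,"y": -0.1,"z": 0,"rx": 0,"ry": 0,"rz": 0,"jaw": 4}
    - {"x": 0,"y": -0.1,"z": 0,"rx": 0,"ry": 0,"rz": 0,"jaw": 4}
    - {"x": 0,"y": -0.1,"z": 0,"rx": 0,"ry": 0,"rz": 0,"jaw": 4}
    - {"x": 0,"y": 0,"z": 0,"rx": 0,"ry": 0,"rz": 0,"jaw": 4}
    - {"x": 0,"y": 0,"z": 0,"rx": 0,"ry": 0,"rz": 0,"jaw": 4}
    - {"x": 0,"y": 0,"z": 0,"rx": 0,"ry": 0,"rz": 0,"jaw": 4}
    - {"x": 0,"y": 0,"z": 0,"rx": 0,"ry": 0,"rz": 0,"jaw": 4}

```text
time_s: 32.5
tcp_pos: [0.5319, 0.158, 0.0714]
tcp_rot: [3.141, 0.0, 0.09]
contact_force: [-4.0, -2.7, -4.0]
grip_width: 0.572
```

```bash
python3 f.py
```

```text
32.75 [0.5319 0.158  0.0714] board xy mm 51.40812047367034 46.58440681832343 F board -4.13050560328175 -2.718184944909749 -3.792284726601419 T [-0.7394  0.6713 -0.0782] [3.1414 0.0005 0.0898]
```

arm_command:
  rows:
    - {"x": 0.1,"y": -0.1,"z": 0,"rx": 0,"ry": 0,"rz": 0,"jaw": 4}
    - {"x": 0.05,"y": -0.1,"z": 0,"rx": 0,"ry": 0,"rz": 0,"jaw": 4}
    - {"x": 0,"y": -0.05,"z": 0,"rx": 0,"ry": 0,"rz": 0,"jaw": 4}
    - {"x": 0,"y": 0,"z": 0.02,"rx": 0,"ry": 0,"rz": 0,"jaw": 4}
    - {"x": 0,"y": 0,"z": 0,"rx": 0,"ry": 0,"rz": 0,"jaw": 4}
    - {"x": 0,"y": 0,"z": 0,"rx": 0,"ry": 0,"rz": 0,"jaw": 4}
    - {"x": 0,"y": 0,"z": 0,"rx": 0,"ry": 0,"rz": 0,"jaw": 4}
    - {"x": 0,"y": 0,"z": 0,"rx": 0,"ry": 0,"rz": 0,"jaw": 4}
    - {"x": 0,"y": 0,"z": 0,"rx": 0,"ry": 0,"rz": 0,"jaw": 4}
    - {"x": 0,"y": 0,"z": 0,"rx": 0,"ry": 0,"rz": 0,"jaw": 4}

```text
time_s: 33.8
tcp_pos: [0.533, 0.1602, 0.0714]
tcp_rot: [3.141, 0.001, 0.09]
contact_force: [-7.9, -8.1, 1.3]
grip_width: 0.575
```

```bash
python3 f.py; python3 - <<'E'
from h import *
out=[]
for n,(x0,y0,w,h,k) in {'side':(255,190,80,90,6),'top':(222,165,50,90,6)}.items():
    f=np.mean([snap(n)['frame'].astype(float) for _ in range(3)],0)[y0:y0+h,x0:x0+w]
    out.append(cv2.resize((f*1.2).clip(0,255).astype(np.uint8),None,fx=k,fy=k,interpolation=cv2.INTER_CUBIC))
cv2.imwrite('pics/z9.png',np.hstack(out)[...,::-1])
E
```

```text
34.05 [0.533  0.1602 0.0713] board xy mm 52.66012495801563 48.67387005936527 F board -8.27834231956922 -7.5160164338277795 1.4926222833974265 T [-1.5903  1.3042 -0.0758] [3.1406 0.001  0.0898]
```

View pics/z9.png

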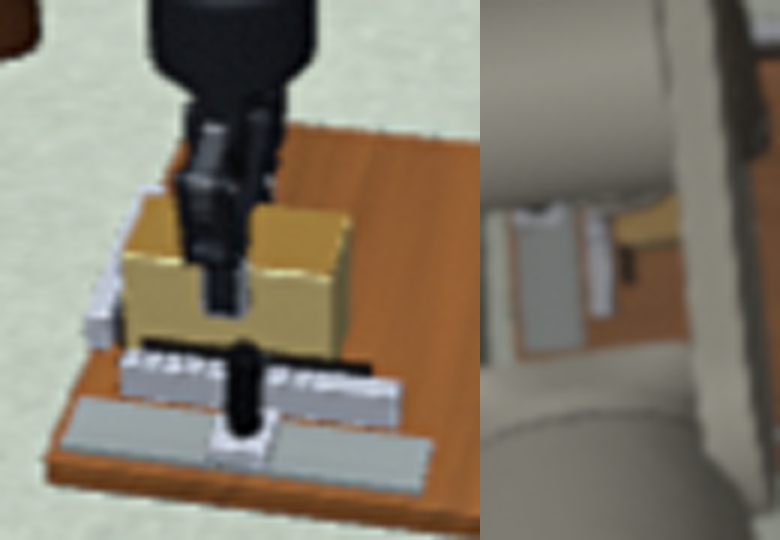

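The side view shows the cheese flat, tight into both stops (block at crop (235,270)), and the gauge carriage at crop (243,435) unmoved. Handing in.

```bash
python3 -c "
from plant import *
print(job_done())
s=read_state();print(s['time_s'],s['tcp_pos'],s['contact_force'],s['grip_width'])"
```

```text
the job is handed in; nothing more can be done
None
the job is handed in; nothing more can be done
```

The job is handed in at about 34 s of the 64 s allowed, with the cheese still held pressed into the corner. No verdict came back.

- **Gauge:** I pulled it by its knob in two pulls, because the first stopped about 4 mm short, then let go. Both cameras then put it at about 36.2 to 37 mm along the board, against 35.7 mm for the clip. The clip read the same before and after. I did not measure the gauge again after the cheese went in; in the last picture it looked unmoved.
- **Cheese:** I took the smaller tan block, laid it flat on the board and pushed it into both stops.
    - By how far it moved after touching, each stop is pressed in about 4 to 5 mm, or roughly 5 to 6 N.
    - The wrist force read higher, at 8.3 N towards the far stop and 7.5 N towards the side stop. I put the difference down to friction on the board and the stops, and did not test that separately.
- **Other checks:** The top view was blocked by the arm at the end, so the final fit was checked only from the side view and the forces. The arm met nothing else on the way, and the last side view showed nothing else disturbed. The state could not be read after hand-in.

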